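Sweep the round tins through the gate into the drop slot

TASK

On the wooden packing tray, push the three round flat tins with the fingertips across the deck and through the gate, one at a time, so that each drops into the slot behind it before the next one goes through. Slide them only, never lift one, and leave the square tin, the brass weight and the jar standing where they are on the tray.

Things in the scene. Friction and masses are not known exactly. Their poses are not given: they have to be found in the camera images.
- tray: fixed wooden packing tray; origin on the table under its middle, x along the push direction towards gate and slot, z up. Its level deck, 95 mm above the table, reaches from x = -182 mm to +97 mm (the slot's sharp edge), y = +-160 mm, with a rim round it 8 mm thick, 14 mm above the deck. The tins lie 100 to 210 mm before the gate, up to 90 mm to either side
- gate (a point): middle of the tray's gate at deck height, at x = 92.5 mm in the tray's frame, axes as the tray's: a 54 mm wide gap. Its two wings are fences 8 mm thick and 20 mm high that form a funnel, centre lines from (0, +-31) to (-45, +-156) mm in this frame, with 8 mm round posts 24 mm high at the gap. The slot's edge is at x = +5 mm
- slot (a point): drop slot right behind the gate: an open pit 73 mm long (x) by 110 mm wide (y), its floor 89 mm below the deck; this point is the centre of its mouth at deck height, axes as the tray's. A tin tips in by itself once its centre has passed the slot's edge, 36.5 mm before this point
- tin_a_center (a point): round flat steel tin, 40 mm diameter, 14 mm thick, about 45 g, one of three alike, lying loose on the tray's deck; this point is its centre, half-way up (7 mm above the deck). Its own x and y directions mean nothing
- tin_b_center (a point): round flat steel tin, 40 mm diameter, 14 mm thick, about 45 g, one of three alike, lying loose on the tray's deck; this point is its centre, half-way up (7 mm above the deck). Its own x and y directions mean nothing
- tin_c_center (a point): round flat steel tin, 40 mm diameter, 14 mm thick, about 45 g, one of three alike, lying loose on the tray's deck; this point is its centre, half-way up (7 mm above the deck). Its own x and y directions mean nothing
- square_tin: square steel tin, 38 x 38 x 14 mm, loose, lying among the round ones, to be left alone; origin at the centre of its underside, x and y along its sides
- weight: brass scale weight with a knob, 34 mm diameter, 40 mm tall, loose, standing in one of the deck's two corners far from the gate; origin at the centre of its underside
- jar: small spice jar with a steel cap, 42 mm diameter, 48 mm tall, loose, standing in the other corner far from the gate; origin at the centre of its underside
Not all that is in view belongs to the job. What is shaped like the part that bears tin_a_center but pink is not meant. What is shaped like the part that bears tin_c_center but purple is not meant.

How it is judged (in metres and radians):
On the way, in this order (a step that is already met when the one before it is completed fails the run):
1. a first round tin is down in the slot, alone (((x of tin_a_center in the frame of slot between -0.0365 and 0.0365 m and y of tin_a_center in the frame of slot between -0.055 and 0.055 m and z of tin_a_center in the frame of slot below -0.015 m) or (x of tin_b_center in the frame of slot between -0.0365 and 0.0365 m and y of tin_b_center in the frame of slot between -0.055 and 0.055 m and z of tin_b_center in the frame of slot below -0.015 m) or (x of tin_c_center in the frame of slot between -0.0365 and 0.0365 m and y of tin_c_center in the frame of slot between -0.055 and 0.055 m and z of tin_c_center in the frame of slot below -0.015 m))), for 0.2 s.
2. a second round tin is down in the slot ((((x of tin_a_center in the frame of slot between -0.0365 and 0.0365 m and y of tin_a_center in the frame of slot between -0.055 and 0.055 m and z of tin_a_center in the frame of slot below -0.015 m) and (x of tin_b_center in the frame of slot between -0.0365 and 0.0365 m and y of tin_b_center in the frame of slot between -0.055 and 0.055 m and z of tin_b_center in the frame of slot below -0.015 m)) or ((x of tin_a_center in the frame of slot between -0.0365 and 0.0365 m and y of tin_a_center in the frame of slot between -0.055 and 0.055 m and z of tin_a_center in the frame of slot below -0.015 m) and (x of tin_c_center in the frame of slot between -0.0365 and 0.0365 m and y of tin_c_center in the frame of slot between -0.055 and 0.055 m and z of tin_c_center in the frame of slot below -0.015 m)) or ((x of tin_b_center in the frame of slot between -0.0365 and 0.0365 m and y of tin_b_center in the frame of slot between -0.055 and 0.055 m and z of tin_b_center in the frame of slot below -0.015 m) and (x of tin_c_center in the frame of slot between -0.0365 and 0.0365 m and y of tin_c_center in the frame of slot between -0.055 and 0.055 m and z of tin_c_center in the frame of slot below -0.015 m)))), for 0.2 s.
3. the third round tin is down in the slot (x of tin_a_center in the frame of slot between -0.0365 and 0.0365 m and y of tin_a_center in the frame of slot between -0.055 and 0.055 m and z of each of tin_a_center, tin_b_center, tin_c_center in the frame of slot below -0.015 m and x of tin_b_center in the frame of slot between -0.0365 and 0.0365 m and y of tin_b_center in the frame of slot between -0.055 and 0.055 m and x of tin_c_center in the frame of slot between -0.0365 and 0.0365 m and y of tin_c_center in the frame of slot between -0.055 and 0.055 m), for 0.2 s.
At the end, for the whole second after the job is handed in: All three round tins lie in the slot, their centres at least 15 mm below the deck, and the square tin, the brass weight and the jar are within 20 mm of where they stood (all of step 3 and distance of each of square_tin, weight, jar from where it was at the start of the episode below 0.02 m); the robot touches nothing.
It fails at once if the square tin, the brass weight or the jar is moved more than 20 mm (distance of any of square_tin, weight, jar from where it was at the start of the episode above 0.02 m).
It fails at once if a round tin is lifted (its centre more than 8 mm higher than when it lies on the deck) (z of any of tin_a_center, tin_b_center, tin_c_center in the frame of slot above 0.015 m).
It also fails if it takes over 64 s, if anything falls off the work surface, if the arm or the gripper's body presses on something with over 40 N, if the wrist force passes 120 N, or if a joint passes its speed limit or range.

ROBOT

A 6-joint arm with a two-finger parallel gripper is mounted at the origin on the work surface. World frame = base frame: x ahead of the robot, y to its left, z up, the work surface at z = 0. Lengths are in mm, angles in degrees, forces in N, time in s.
With the tool pointing down it reaches from about 150 to 775 mm from the base axis. Payload 6.1 kg.
Tool frame: the origin (TCP) lies at the very end of the fingers, on their centre line; the grasp point (between the pads) lies manip.pinch_z behind it (manip.pinch_z is the distance from the TCP to the grasp point, in mm); y points along the fingers, z is the direction in which the jaws open and shut, and the axes are right-handed (so a half turn about y gives the same grasp; the last joint's range is limited). The gripper opens to 85 mm and grips with 20 to 120 N. Pads are 22 mm wide; open, the fingers measure 114 mm over their backs; the gripper's body (76 mm by 85 mm) begins 54 mm behind the grasp point. The pads swing forward as they close: fully open they stand 13 mm farther back than shut.
Start: joints at [66.921, 7.208, -2.269, 80.523, 0, 90], TCP at [205.79, 482.969, 231.295] pointing down, gripper open.
Joint ranges: [-155.77, 155.77], [-54.66, 111.73], [-72.52, 77.12], [-102.08, 115.82], [-83.92, 84.16], [-180, 180]. Speed limits (degrees/s): [136.94, 136.94, 172.46, 180, 180, 180].

INTERFACE

Orientations are given as [roll, pitch, yaw] about the fixed x, y, z axes, in that order (R = Rz(yaw) Ry(pitch) Rx(roll)).
In Python, from station import manip gives the robot as it stands.
- The arm moves only by the tool apply_moves, never from a script. Its argument "targets" is a list of rows, each an object with "dr": the turn, a rotation vector about the tool's x, y, z normalised to -1 to 1, where 1 is 2 pi rad, a list of three; "travel": the shift along the tool's x, y, z normalised to -1 to 1, where 1 is 400 mm, a list of three; "hand": the opening, from -1 (shut) to 1 (fully open), so that 0 is half open. A call has 1 to 8 rows; each row is the pose to reach, as a shift and turn from the pose commanded when the call began, along the tool's axes at that moment, turning the shorter way round; what a row does not reach only later rows make up. A row lasts 1/12 s, in which the tool goes at most 41.7 mm and 7.16 degrees, less where a joint would pass 70% of its speed; a pose out of reach is approached as far as the arm can. A call with a number of a shift or a turn outside -1 to 1 is refused whole. A call with a gripper value outside its range is refused whole. The fingers move at their own pace and stop on an object; "grip_force" is the grip in N (left out, the last holds). Time passes only in rows, so rows that repeat a pose let the fingers close. It gives the time, the measured TCP pose, the force and the opening at its end, in the units of the state.
- manip.observe(): the state, without advancing time (a new reading comes with each control period).
- manip.capture(name): name is "side" or "top"; returns a dict with "image" (480x640x3 uint8, blue, green, red), "range_z" (480x640 float32, mm along the optical axis (not along the pixel's ray), 0 where there is no reading), "vfov" (degrees; the focal length in pixels is half the picture's height over the tangent of half this angle, whatever the lens; pixels are square), "cx", "cy" (the principal point, pixels), "k1" (the pictures are not rectified: a ray, as slopes to the right and down, at radius r is drawn at 1 + k1 r^2 times it, then the intrinsics apply), "R" (3x3) and "t" (3): a world point X has camera coordinates R X + t. Camera axes: x right, y down, z forward; pixel columns grow to the right and rows downward; lengths in mm; the calibration is good to about 2 mm. A picture is of the moment at which its call begins.
- manip.sign_off(): hands the job in, once; it reports no verdict.
The state is a dict: "time": time; "q": joint angles; "qvel": joint speeds; "effort": joint torques, N m; "tool_pos": TCP position; "tcp_rot": TCP orientation; "ft_force": force on the tool from outside, world axes, zero at the start; "wrist_torque": the same for the moment, N m; "grip_width": finger opening in mm.
Only numpy, scipy, OpenCV 4.12 (cv2) and the standard library are available. Lean on these libraries where they do the work, as an engineer would, in place of code of your own. Each camera call takes 0.05 s, during which the arm holds its last target. There are 200 camera calls.

## Working session

There is one attempt and no reset: what is moved stays moved. The work goes in short steps, Python scripts to look and compute and a tool call to move; the robot and the scene stay as the last step left them, time stands still between calls to the robot, and variables do not carry over. Pictures are saved under pics/ and viewed, about 8 in all and at most 12, crops included, and the job is handed in when it is done.

Besides the shell and the picture viewer there is one more tool, called after "Call:" as name(argument=value, ...), one argument or row to a line, values as JSON. apply_moves: Moves the arm, as the interface text tells. Its arguments: {"type":"object","properties":{"targets":{"type":"array","items":{"type":"object","properties":{"dr":{"type":"array","items":{"type":"number","minimum":-1,"maximum":1}},"travel":{"type":"array","items":{"type":"number","minimum":-1,"maximum":1}},"hand":{"type":"number"}}}},"grip_force":{"type":"number"}},"required":["targets"]}

```bash
mkdir -p pics; ls; python3 - <<'E'
from station import manip
import cv2,numpy as np
print(manip.observe(), manip.pinch_z)
for n in("side","top"):
    c=manip.capture(n); cv2.imwrite(f"pics/{n}0.png",c["image"]); np.savez(f"{n}0.npz",**c)
    print(n,c["vfov"],c["cx"],c["cy"],c["k1"],c["R"],c["t"], -c["R"].T@c["t"])
E
```

```text
pics
{'time': 0.0, 'q': array([ 6.69208459e+01,  7.24086979e+00, -2.32757460e+00,  8.05222096e+01,
       -5.75924378e-04,  8.99984027e+01]), 'qvel': array([-0.07787951,  0.06471395,  0.0036008 ,  0.03094909,  0.00944677,
       -0.17682296]), 'effort': array([-1.24841987e-03, -4.35914183e+01,  3.52925169e+01,  1.72016770e-02,
       -1.68863589e-04, -1.32340807e-05]), 'tool_pos': array([205.64505586, 482.60699342, 230.52277334]), 'tcp_rot': array([-9.00906540e+01, -5.73396341e-04, -2.30775558e+01]), 'ft_force': array([ 0.56761295, -0.26051216,  0.46085757]), 'wrist_torque': array([-0.01305083,  0.02881974, -0.00308192]), 'grip_width': 85.45316852434087} 18.700000000000003
side 50.1654027148475 323.0660117163784 233.038444097144 0.03298053858474138 [[-0.97054318 -0.24019404 -0.01878202]
 [-0.13712317  0.61480043 -0.77667089]
 [ 0.19809891 -0.75121718 -0.62962653]] [529.81632952 188.4622216  736.51504207] [394.14933481 564.67482368 620.05354976]
top 56.96770606495728 322.85370039999873 230.24239680491624 0.021604704288107422 [[ 0.02711925 -0.99886791 -0.0390826 ]
 [-0.98185612 -0.01927629 -0.18864514]
 [ 0.18767821  0.04348941 -0.98126732]] [-70.10939599 561.70872934 694.68449008] [423.04132453 -89.41378446 784.89475579]
```

View pics/top0.png

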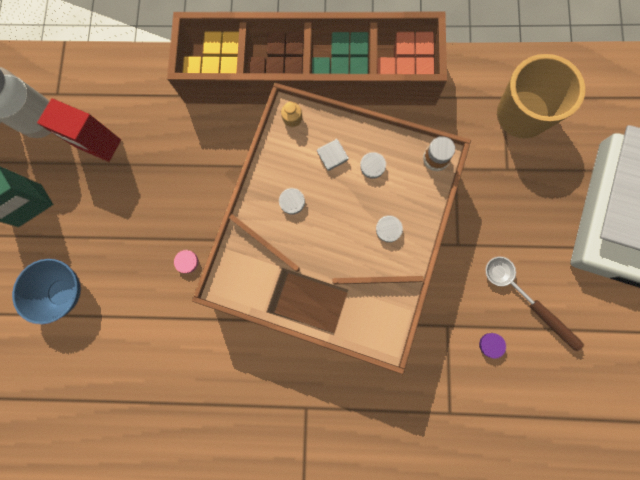

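View pics/side0.png

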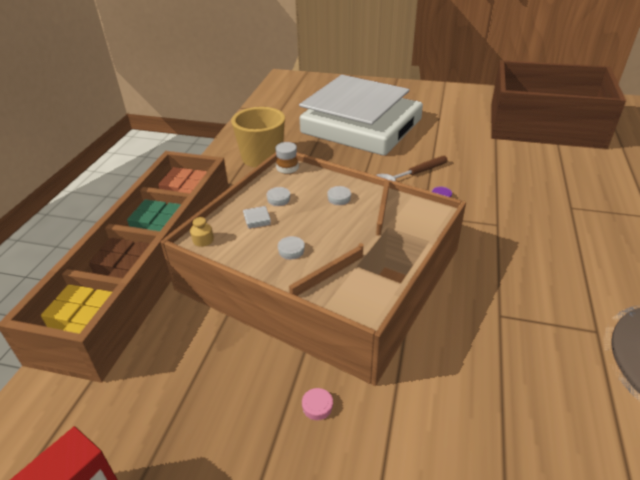

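Top view: the tray's push direction runs towards the bottom of the picture. Round tins are at about (291,200), (373,165) and (389,229), the square tin at (333,154), the weight at (291,113) and the jar at (440,152). The gate gap is between (298,268) and (335,280). The pink and purple discs lie on the table, off the tray. The side view agrees.

```bash
cat > h.py <<'E'
import numpy as np,cv2
from station import manip
def cam(c):
    f=240/np.tan(np.radians(float(c["vfov"]))/2); return f
def ray2plane(c,uv,z):
    f=cam(c); d=(np.atleast_2d(uv)-[c["cx"],c["cy"]])/f
    rd=np.linalg.norm(d,axis=1,keepdims=True); r=rd.copy()
    for _ in range(20): r=rd/(1+c["k1"]*r*r)
    s=d/(1+c["k1"]*r*r)
    D=np.c_[s,np.ones(len(s))]@c["R"]; C=-c["R"].T@c["t"]
    return (C+D*((z-C[2])/D[:,2])[:,None])[:,:2]
def project(c,X):
    p=np.atleast_2d(X)@c["R"].T+c["t"]; s=p[:,:2]/p[:,2:]
    r2=(s**2).sum(1,keepdims=True); return s*(1+c["k1"]*r2)*cam(c)+[c["cx"],c["cy"]]
def grey(c,box):
    hsv=cv2.cvtColor(c["image"],cv2.COLOR_BGR2HSV)
    m=cv2.inRange(hsv,(0,0,110),(179,60,255)); k=np.zeros_like(m); k[box[1]:box[3],box[0]:box[2]]=255
    m=cv2.morphologyEx(m&k,cv2.MORPH_OPEN,np.ones((3,3)))
    out=[]
    for q in cv2.findContours(m,0,cv2.CHAIN_APPROX_NONE)[0]:
        if cv2.contourArea(q)>80: out.append((cv2.contourArea(q),cv2.minEnclosingCircle(q),cv2.minAreaRect(q)))
    return out
E
python3 - <<'E'
from h import *
t=dict(np.load("top0.npz"));s=dict(np.load("side0.npz"))
for n,c,b in(("top",t,(200,90,460,360)),("side",s,(170,140,460,300))):
    for a,ci,re in grey(c,b): print(n,a,np.round(ci[0],1),round(ci[1],1),np.round(re[0],1),ray2plane(c,re[0],109).round(1), round(re[2]))
print("rim top", ray2plane(t,[(278,88),(469,143),(404,367),(197,297)],109).round(1), "side",ray2plane(s,[(168,238),(296,153),(465,205),(378,340)],109).round(1))
im=cv2.resize(t["image"][80:380,190:480],None,fx=2.7,fy=2,interpolation=cv2.INTER_CUBIC)
im=cv2.resize(t["image"][80:375,190:480],None,fx=2,fy=2,interpolation=cv2.INTER_CUBIC)
cv2.imwrite("pics/z1.png",im)
E
```

```text
top 521.5 [389.  228.5] 13.5 [389.  228.5] [[ 557.1 -161.9]] 90
top 490.5 [291.4 200.7] 13.0 [291.5 200.5] [[599.2  -8.5]] 90
top 466.5 [372.6 164.6] 12.9 [373.  164.5] [[ 660.6 -136.6]] 90
top 514.0 [332.5 154.1] 15.3 [332.1 153.7] [[677.9 -70.9]] 63
top 464.0 [441.6 148.2] 12.9 [441.5 148. ] [[ 689.4 -245. ]] 90
side 446.0 [290.8 246.7] 13.7 [291. 247.] [[594.8  -1.3]] 90
side 392.0 [256.5 215.5] 14.6 [256.5 216.1] [[673.2 -64.3]] 76
side 317.0 [278.2 195.9] 11.9 [278. 196.] [[ 656.2 -127.4]] 90
side 324.5 [338.6 194.6] 11.9 [338.5 195. ] [[ 554. -153.]] 90
side 239.5 [286.  150.1] 10.8 [286. 150.] [[ 689.4 -282.6]] 90
side 485.5 [366.5 141. ] 29.5 [366.5 147. ] [[ 535.9 -327.4]] 90
side 421.5 [190. 145.] 20.6 [190.  146.5] [[ 882.6 -255. ]] 90
rim top [[ 791.6   21.7]
 [ 698.2 -288.4]
 [ 351.9 -183.2]
 [ 444.8  130. ]] side [[ 790.2   20.1]
 [ 666.7 -275.6]
 [ 340.3 -169.5]
 [ 436.5  146.7]]
```

View pics/z1.png

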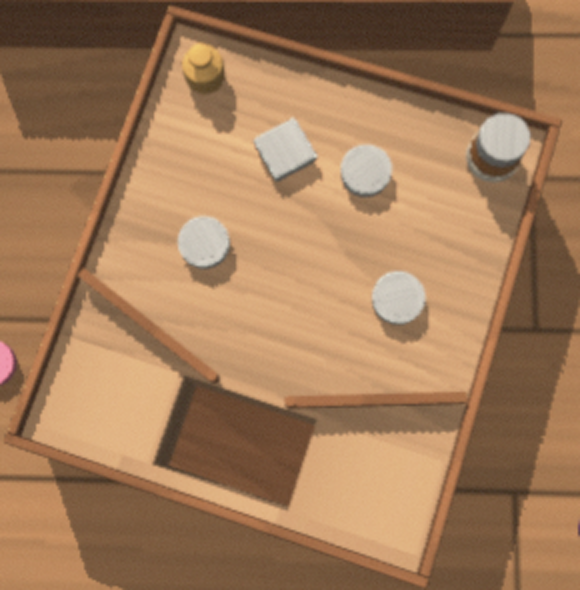

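Zoomed view: tin tops, rim and wings are clear. The gate posts are at about zoom (217,380) and (290,402), i.e. full (298,270) and (335,281). The rim's outer size measures about 364 x 322 mm, so the rim lies inside the ±182/±160 footprint. Next I fit the tray frame and put the tins in it, checking against depth.

```bash
cat >> h.py <<'E'
def depth_pts(c,mask):
    v,u=np.nonzero(mask&(c["range_z"]>0)); f=cam(c); d=(np.c_[u,v]-[c["cx"],c["cy"]])/f
    rd=np.linalg.norm(d,axis=1,keepdims=True); r=rd.copy()
    for _ in range(20): r=rd/(1+c["k1"]*r*r)
    P=np.c_[d/(1+c["k1"]*r*r),np.ones(len(d))]*c["range_z"][v,u][:,None]
    return (P-c["t"])@c["R"], np.c_[u,v]
E
python3 - <<'E'
from h import *
corn=np.array([(278,88),(469,143),(404,367),(197,297)],float)
t=dict(np.load("top0.npz"));s=dict(np.load("side0.npz"))
for n,c in(("top",t),("side",s)):
    P,uv=depth_pts(c,np.ones((480,640),bool))
    roi=(P[:,0]>320)&(P[:,0]<830)&(P[:,1]>-310)&(P[:,1]<160)
    m=roi&(abs(P[:,2]-109)<5)  # rim + tin tops
    hsv=cv2.cvtColor(c["image"],cv2.COLOR_BGR2HSV)[uv[:,1],uv[:,0]]
    rim=m&(hsv[:,1]>70)
    dk=roi&(abs(P[:,2]-95)<3); print(n,"deck z",np.median(P[dk,2]))
    rimp=P[rim,:2]; print(len(rimp),cv2.minAreaRect(rimp.astype(np.float32)), np.percentile(rimp,[0,1,99,100],axis=0).round())
    img=np.zeros((480,640),np.uint8); img[uv[m&(hsv[:,1]<60)][:,1],uv[m&(hsv[:,1]<60)][:,0]]=255
    k,l,st,ce=cv2.connectedComponentsWithStats(img)
    for i in range(1,k):
        if st[i,4]>100:
            Q=P[(l[uv[:,1],uv[:,0]]==i)]; print(n,st[i,4],Q.mean(0).round(1),np.ptp(Q,axis=0).round())
# tray frame from top corners
W=ray2plane(t,corn,109); 
L=np.array([(-182,-160),(-182,160),(182,160),(182,-160)],float)
A=L-L.mean(0);B=W-W.mean(0);U,S,V=np.linalg.svd(A.T@B);R=V.T@U.T;o=W.mean(0)
print("tray o",o,"ang",np.degrees(np.arctan2(R[1,0],R[0,0])),np.linalg.det(R)); print((A@R.T+o-W).round(1))
for p in([599.2,-8.5],[660.6,-136.6],[557.1,-161.9],[677.9,-70.9]): print(p,((np.array(p)-o)@R).round(1))
pp=ray2plane(t,[(298,268.5),(335,280)],115); print("posts",((pp-o)@R).round(1))
E
```

```text
top deck z 94.0114186172544
5420 ((572.4337768554688, -76.41841125488281), (337.6833801269531, 381.8291931152344), 73.15776824951172) [[ 343. -291.]
 [ 350. -284.]
 [ 794.  131.]
 [ 802.  138.]]
top 550 [677.5 -70.6 107.8] [51. 49.  7.]
top 489 [ 660.7 -135.9  108. ] [40. 39.  8.]
top 501 [599.1  -7.7 108.2] [39. 39.  7.]
top 536 [ 557.3 -161.3  108. ] [40. 39.  7.]
side deck z 94.41447916472572
4526 ((569.83349609375, -76.86640930175781), (341.73358154296875, 384.43597412109375), 73.35737609863281) [[ 340. -279.]
 [ 348. -269.]
 [ 791.  136.]
 [ 799.  140.]]
side 276 [ 553.9 -158.1  108.2] [40. 44.  7.]
side 274 [ 657.3 -132.5  108.1] [40. 41.  7.]
side 360 [674.4 -67.3 107.9] [53. 49.  6.]
side 397 [595.9  -4.8 108.2] [40. 41.  7.]
tray o [571.63660252 -79.96224472] ang 163.0943698605382 1.0000000000000002
[[ 0.7 -1.5]
 [ 1.   2.4]
 [-1.   3.1]
 [-0.8 -3.9]]
[599.2, -8.5] [ -5.6 -76.4]
[660.6, -136.6] [-101.6   28.3]
[557.1, -161.9] [-9.9 82.6]
[677.9, -70.9] [-99.  -39.6]
posts [[ 93.4 -30.6]
 [ 92.3  28.2]]
```

```bash
python3 - <<'E'
from h import *
t=dict(np.load("top0.npz"));s=dict(np.load("side0.npz"))
a=np.radians(163.2);R=np.array([[np.cos(a),-np.sin(a)],[np.sin(a),np.cos(a)]])
for n,c,o in(("top",t,[572.4,-76.4]),("side",s,[569.8,-76.9])):
    P,uv=depth_pts(c,np.ones((480,640),bool)); q=(P[:,:2]-o)@R
    for sg in(1,-1):
        m=(q[:,0]>30)&(q[:,0]<105)&(sg*q[:,1]>15)&(sg*q[:,1]<150)&(P[:,2]>111)&(P[:,2]<124)
        Q=q[m]; i=np.argsort(sg*Q[:,1])
        l=cv2.fitLine(Q.astype(np.float32),cv2.DIST_HUBER,0,.01,.01).ravel()
        print(n,sg,m.sum(),"inner end",Q[i[:4]].round(1).tolist(),"line at |y|=31: x=",(l[2]+(sg*31-l[3])*l[0]/l[1]).round(1),"|y|=100:",(l[2]+(sg*100-l[3])*l[0]/l[1]).round(1))
    m=(abs(q[:,0]-92)<12)&(abs(abs(q[:,1])-31)<10)&(P[:,2]>115.5)
    for sg in(1,-1): k=m&(q[:,1]*sg>0); print("post",sg,k.sum(),q[k].mean(0).round(1))
    # inner rim faces via deck extents
    d=(abs(P[:,2]-95)<4)&(abs(q[:,0]+60)<90)&(abs(q[:,1])<175)&(P[:,2]<100)
    print("deck y 0.5/99.5%",np.percentile(q[d,1],[.5,99.5]).round(1))
E
```

```text
top 1 475 inner end [[92.3, 27.1], [93.7, 27.6], [94.9, 27.9], [90.3, 28.0]] line at |y|=31: x= 93.0 |y|=100: 68.2
top -1 426 inner end [[92.2, -27.7], [94.6, -27.8], [93.0, -28.5], [91.5, -29.1]] line at |y|=31: x= 93.4 |y|=100: 68.2
post 1 25 [92.6 31.5]
post -1 25 [ 92.6 -32.4]
deck y 0.5/99.5% [-160.  160.]
side 1 230 inner end [[96.4, 24.3], [92.5, 25.3], [94.5, 25.4], [94.3, 25.5]] line at |y|=31: x= 93.6 |y|=100: 68.7
side -1 450 inner end [[95.4, -28.8], [92.1, -29.1], [92.3, -29.5], [94.1, -29.6]] line at |y|=31: x= 96.0 |y|=100: 70.4
post 1 22 [94.3 29. ]
post -1 22 [ 94.  -33.3]
deck y 0.5/99.5% [-169.7  160.5]
```

Posts in the top view's frame come out at (92.6, +31.5/−32.4), so the tray frame is good: origin about (570.6, −75.4) averaged over both cameras, angle 163.2°. I'll push with the half-shut fingertips as a two-point cradle. The two lateral tins first go to the centre line, then straight through.

```bash
cat > go.py <<'E'
import sys
from h import *
O=np.array([570.6,-75.4]);TH=163.2
a=np.radians(TH);RT=np.array([[np.cos(a),-np.sin(a)],[np.sin(a),np.cos(a)]])
def plan(seq,cmd=None):
    """seq: (x_tray,y_tray,z,heading); prints travel/dr from present pose"""
    s=manip.observe(); p=s["tool_pos"].copy(); yaw=s["tcp_rot"][2]; p[2]+=0.8
    print("t",round(s["time"],2),"tray",((p[:2]-O)@RT).round(1),"z",p[2].round(1),"heading",round((yaw+180-TH+180)%360-180,1),"F",s["ft_force"].round(1),"w",round(s["grip_width"],1))
    c,n=np.cos(np.radians(yaw)),np.sin(np.radians(yaw))
    for x,y,z,h in seq:
        d=np.r_[O+RT@[x,y],z]-p; w=TH+h-180
        print((x,y,z,h),"travel",np.round([(d[0]*c+d[1]*n)/400,-d[2]/400,(-d[0]*n+d[1]*c)/400],4),"dr_y",round(-(((w-yaw)+180)%360-180)/360,4),"len",np.linalg.norm(d).round())
if __name__=="__main__": plan(eval(sys.argv[1]))
E
python3 go.py "[(-29.5,-111.7,160,58)]"
```

```text
t 0.1 tray [ 510.7 -428.8] z 231.4 heading -6.3 F [-0.4 -0.7 -0.1] w 85.5
(-29.5, -111.7, 160, 58) travel [ 1.429   0.1786 -0.6402] dr_y -0.1786 len 630.0
```

Call:
apply_moves(
  targets=[
    {"travel":[0.7,0,-0.32],"dr":[0,-0.1,0],"hand":-0.62},
    {"travel":[0.7,0,-0.32],"dr":[0,-0.1,0],"hand":-0.62},
    {"travel":[0.7,0,-0.32],"dr":[0,-0.1,0],"hand":-0.62},
    {"travel":[0.7,0,-0.32],"dr":[0,-0.1,0],"hand":-0.62},
    {"travel":[0.7,0,-0.32],"dr":[0,-0.1,0],"hand":-0.62},
    {"travel":[0.7,0,-0.32],"dr":[0,-0.1,0],"hand":-0.62},
    {"travel":[0.7,0,-0.32],"dr":[0,-0.1,0],"hand":-0.62},
    {"travel":[0.7,0,-0.32],"dr":[0,-0.1,0],"hand":-0.62},
  ],
)

```text
time: 0.77
tool_pos: [414.1, 253.6, 231.1]
tcp_rot: [-90.0, 0.0, 12.9]
ft_force: [0.2, 1.3, 0.2]
grip_width: 16.4
```

```bash
python3 go.py "[(-29.5,-111.7,150,58)]"
```

```text
t 0.77 tray [ 244.9 -269.7] z 231.9 heading 29.7 F [0.2 1.3 0.2] w 16.4
(-29.5, -111.7, 150, 58) travel [ 0.3999  0.2047 -0.6833] dr_y -0.0785 len 327.0
```

Call:
apply_moves(
  targets=[
    {"travel":[0.4,0.1,-0.68],"dr":[0,-0.0785,0]},
    {"travel":[0.4,0.1,-0.68],"dr":[0,-0.0785,0]},
    {"travel":[0.4,0.2,-0.68],"dr":[0,-0.0785,0]},
    {"travel":[0.4,0.2,-0.683],"dr":[0,-0.0785,0]},
    {"travel":[0.4,0.2,-0.683],"dr":[0,-0.0785,0]},
    {"travel":[0.4,0.2,-0.683],"dr":[0,-0.0785,0]},
    {"travel":[0.4,0.2,-0.683],"dr":[0,-0.0785,0]},
    {"travel":[0.4,0.2,-0.683],"dr":[0,-0.0785,0]},
  ],
)

```text
schema error: expected keys dr, travel, hand
```

```bash
python3 - <<'E'
from go import *
plan([(-29.5,-111.7,98,58)])
t=manip.capture("top"); s=manip.capture("side")
im=np.hstack([t["image"][80:375,190:480],s["image"][140:435,165:470]]);cv2.imwrite("pics/p1.png",im)
for a,ci,re in grey(t,(200,90,460,360)): print(np.round(re[0],1))
E
```

```text
t 0.77 tray [ 244.9 -269.7] z 231.9 heading 29.7 F [0.2 1.3 0.2] w 16.4
(-29.5, -111.7, 98, 58) travel [ 0.3999  0.3347 -0.6833] dr_y -0.0785 len 344.0
[389.  228.5]
[291.5 200.5]
[373.  164.5]
[332.1 153.7]
[441.5 148. ]
```

View pics/p1.png

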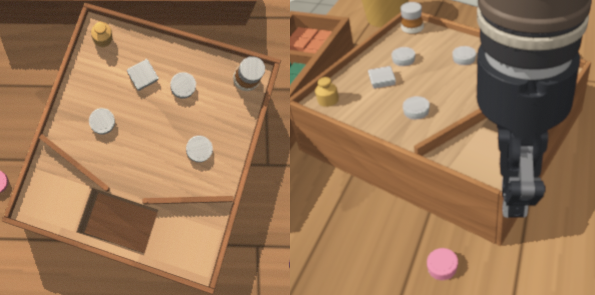

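The move was refused because "hand" is required in every row. The picture therefore only shows the scene unchanged, with the gripper outside the tray. I'll send it again.

Call:
apply_moves(
  targets=[
    {"travel":[0.4,0.1,-0.68],"dr":[0,-0.0785,0],"hand":-0.62},
    {"travel":[0.4,0.1,-0.68],"dr":[0,-0.0785,0],"hand":-0.62},
    {"travel":[0.4,0.2,-0.68],"dr":[0,-0.0785,0],"hand":-0.62},
    {"travel":[0.4,0.2,-0.683],"dr":[0,-0.0785,0],"hand":-0.62},
    {"travel":[0.4,0.2,-0.683],"dr":[0,-0.0785,0],"hand":-0.62},
    {"travel":[0.4,0.2,-0.683],"dr":[0,-0.0785,0],"hand":-0.62},
    {"travel":[0.4,0.2,-0.683],"dr":[0,-0.0785,0],"hand":-0.62},
    {"travel":[0.4,0.2,-0.683],"dr":[0,-0.0785,0],"hand":-0.62},
  ],
)

```text
time: 1.53
tool_pos: [625.7, 29.6, 152.6]
tcp_rot: [-90.0, 0.0, 41.2]
ft_force: [0.0, 0.8, 0.2]
grip_width: 16.2
```

```bash
python3 go.py "[(-29.5,-111.7,98,58)]"
```

```text
t 1.53 tray [ -22.4 -116.5] z 153.4 heading 58.0 F [0.  0.8 0.2] w 16.2
(-29.5, -111.7, 98, 58) travel [-0.0007  0.1385 -0.0214] dr_y 0.0 len 56.0
```

Call:
apply_moves(
  targets=[
    {"travel":[0,0.07,-0.021],"dr":[0,0,0],"hand":-0.62},
    {"travel":[0,0.1,-0.021],"dr":[0,0,0],"hand":-0.62},
    {"travel":[0,0.13,-0.021],"dr":[0,0,0],"hand":-0.62},
    {"travel":[0,0.138,-0.021],"dr":[0,0,0],"hand":-0.62},
    {"travel":[0,0.138,-0.021],"dr":[0,0,0],"hand":-0.62},
  ],
)

```text
time: 1.95
tool_pos: [629.1, 25.6, 97.7]
tcp_rot: [-89.9, 0.1, 41.3]
ft_force: [0.2, -0.1, -0.0]
grip_width: 16.1
```

```bash
python3 - <<'E'
from go import *
plan([(-29.5,-111.7,98,58),(14.5,-24.9,98,58)])
t=manip.capture("top"); s=manip.capture("side")
im=np.hstack([t["image"][80:375,190:480],s["image"][140:435,165:470]]);cv2.imwrite("pics/p2.png",im)
E
```

```text
t 1.95 tray [ -26.9 -113.6] z 98.5 heading 58.1 F [ 0.2 -0.1 -0. ] w 16.1
(-29.5, -111.7, 98, 58) travel [-0.0006  0.0013 -0.0082] dr_y 0.0002 len 3.0
(14.5, -24.9, 98, 58) travel [-0.2429  0.0013 -0.0295] dr_y 0.0002 len 98.0
```

View pics/p2.png

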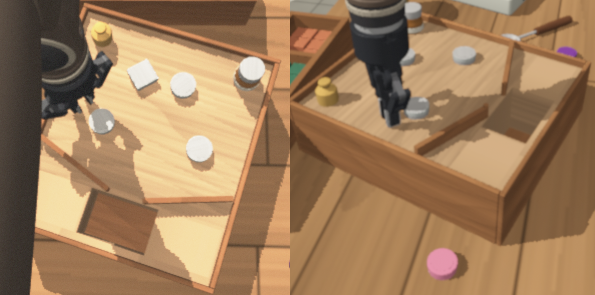

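The fingertips stand on the deck behind the left tin, at (80,110) against the tin's (101,121) in the top crop, and nothing is disturbed. I push along heading 58° to about (40,0).

Call:
apply_moves(
  targets=[
    {"travel":[-0.02,0.001,-0.0082],"dr":[0,0,0],"hand":-0.62},
    {"travel":[-0.05,0.001,-0.0082],"dr":[0,0,0],"hand":-0.62},
    {"travel":[-0.08,0.001,-0.0082],"dr":[0,0,0],"hand":-0.62},
    {"travel":[-0.11,0.001,-0.0082],"dr":[0,0,0],"hand":-0.62},
    {"travel":[-0.14,0.001,-0.0082],"dr":[0,0,0],"hand":-0.62},
    {"travel":[-0.165,0.001,-0.0082],"dr":[0,0,0],"hand":-0.62},
    {"travel":[-0.19,0.001,-0.0082],"dr":[0,0,0],"hand":-0.62},
    {"travel":[-0.215,0.001,-0.0082],"dr":[0,0,0],"hand":-0.62},
  ],
)

```text
time: 2.72
tool_pos: [567.1, -35.7, 98.2]
tcp_rot: [-90.0, -0.0, 41.2]
ft_force: [-0.1, 0.7, 0.6]
grip_width: 16.3
```

```bash
python3 - <<'E'
from go import *
plan([(24.5,-24.9,98,58)])
E
```

```text
t 2.72 tray [ 14.9 -37. ] z 99.0 heading 58.0 F [-0.1  0.7  0.6] w 16.3
(24.5, -24.9, 98, 58) travel [-0.0385  0.0024  0.0043] dr_y -0.0001 len 16.0
```

Call:
apply_moves(
  targets=[
    {"travel":[-0.02,0.001,0.002],"dr":[0,0,0],"hand":-0.62},
    {"travel":[-0.033,0.001,0.002],"dr":[0,0,0],"hand":-0.62},
    {"travel":[-0.033,0.001,0.002],"dr":[0,0,0],"hand":-0.62},
    {"travel":[-0.033,0.001,0.002],"dr":[0,0,0],"hand":-0.62},
    {"travel":[0.0,0.001,0.002],"dr":[0,0,0],"hand":-0.62},
    {"travel":[0.07,0.001,0.002],"dr":[0,0,0],"hand":-0.62},
    {"travel":[0.09,-0.1,0.002],"dr":[0,0,0],"hand":-0.62},
    {"travel":[0.09,-0.1,0.002],"dr":[0,0,0],"hand":-0.62},
  ],
)

```text
time: 3.38
tool_pos: [598.9, -8.3, 143.1]
tcp_rot: [-90.3, -0.3, 41.3]
ft_force: [1.6, -0.4, 0.8]
grip_width: 16.4
```

```bash
cat >> go.py <<'E'
def tins(name="top",box=(200,90,460,360)):
    """grey tops on plane 109 in the tray frame, using each camera's own fitted origin"""
    c=manip.capture(name); o={"top":[572.4,-76.4],"side":[568.9,-74.4]}[name]
    if name=="side": box=(170,140,460,300)
    for A,ci,re in grey(c,box):
        p=ray2plane(c,re[0],109)-([0,-.8] if name=="top" else [-1.9,5.0])
        q=((p-o)@RT)[0]
        if abs(q[0])<185 and abs(q[1])<160: print(name,round(A),np.round(re[0]),q.round(1))
    return c
E
python3 - <<'E'
from go import *
plan([(-15,0,98,0)])
t=tins();s=tins("side")
im=np.hstack([t["image"][80:375,190:480],s["image"][140:435,165:470]]);cv2.imwrite("pics/p3.png",im)
E
```

```text
t 3.38 tray [ -7.7 -72.4] z 143.9 heading 58.1 F [ 1.6 -0.4  0.8] w 16.4
(-15, 0, 98, 0) travel [-0.144   0.1146 -0.1111] dr_y 0.1614 len 86.0
top 516 [326. 242.] [40.7 -1.4]
top 542 [389. 228.] [-10.6  85.3]
top 510 [372. 164.] [-101.3   30.6]
top 512 [332. 154.] [-98.9 -35.7]
top 508 [442. 148.] [-159.7  127.1]
side 401 [340. 231.] [38.7 -2.6]
side 430 [257. 217.] [-99.2 -36.5]
side 94 [272. 198.] [-109.5   20.5]
side 340 [338. 195.] [-11.7  83.8]
```

View pics/p3.png

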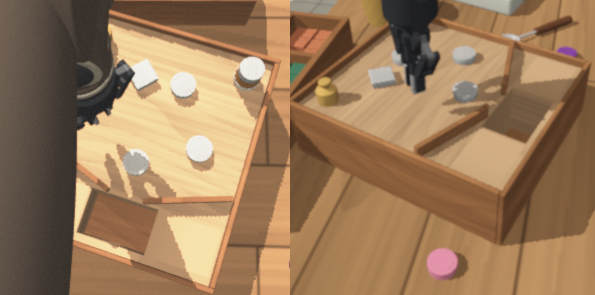

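The tin is at about (40,−2), in both views, and the others are unmoved. I swing round behind it.

Call:
apply_moves(
  targets=[
    {"travel":[-0.05,0,-0.09],"dr":[0,0.1614,0],"hand":-0.62},
    {"travel":[-0.1475,0,-0.0985],"dr":[0,0.1614,0],"hand":-0.62},
    {"travel":[-0.1475,0,-0.0985],"dr":[0,0.1614,0],"hand":-0.62},
    {"travel":[-0.1475,0,-0.0985],"dr":[0,0.1614,0],"hand":-0.62},
    {"travel":[-0.1475,0,-0.0985],"dr":[0,0.1614,0],"hand":-0.62},
    {"travel":[-0.1475,0,-0.0985],"dr":[0,0.1614,0],"hand":-0.62},
    {"travel":[-0.1475,0,-0.0985],"dr":[0,0.1614,0],"hand":-0.62},
    {"travel":[-0.1475,0,-0.0985],"dr":[0,0.1614,0],"hand":-0.62},
  ],
)

```text
time: 4.15
tool_pos: [575.7, -78.8, 136.8]
tcp_rot: [-90.0, 0.1, -16.5]
ft_force: [0.1, -0.8, -0.7]
grip_width: 15.8
```

```bash
python3 go.py "[(-10,-1.5,98,0),(78,0,98,0)]"
```

```text
t 4.15 tray [-5.9  1.7] z 137.6 heading 0.3 F [ 0.1 -0.8 -0.7] w 15.8
(-10, -1.5, 98, 0) travel [0.0103 0.0991 0.008 ] dr_y 0.0009 len 40.0
(78, 0, 98, 0) travel [-0.2097  0.0991  0.0055] dr_y 0.0009 len 93.0
```

Call:
apply_moves(
  targets=[
    {"travel":[0.007,0.03,0.004],"dr":[0,0,0],"hand":-0.62},
    {"travel":[0.007,0.06,0.004],"dr":[0,0,0],"hand":-0.62},
    {"travel":[0.007,0.09,0.004],"dr":[0,0,0],"hand":-0.62},
    {"travel":[0.007,0.099,0.004],"dr":[0,0,0],"hand":-0.62},
    {"travel":[0.007,0.099,0.004],"dr":[0,0,0],"hand":-0.62},
  ],
)

```text
time: 4.57
tool_pos: [578.3, -77.8, 96.4]
tcp_rot: [-90.0, 0.2, -15.9]
ft_force: [0.6, -0.1, 0.5]
grip_width: 16.2
```

```bash
python3 go.py "[(-10,-1.5,98,0),(78,0,98,0)]"
```

```text
t 4.57 tray [-8.1  0.1] z 97.2 heading 0.9 F [ 0.6 -0.1  0.5] w 16.2
(-10, -1.5, 98, 0) travel [ 0.0048 -0.002   0.0039] dr_y 0.0024 len 3.0
(78, 0, 98, 0) travel [-0.2153 -0.002   0.0035] dr_y 0.0024 len 86.0
```

Call:
apply_moves(
  targets=[
    {"travel":[-0.01,-0.002,0.0038],"dr":[0,0.0024,0],"hand":-0.62},
    {"travel":[-0.035,-0.002,0.0038],"dr":[0,0.0024,0],"hand":-0.62},
    {"travel":[-0.06,-0.002,0.0038],"dr":[0,0.0024,0],"hand":-0.62},
    {"travel":[-0.085,-0.002,0.0038],"dr":[0,0.0024,0],"hand":-0.62},
    {"travel":[-0.11,-0.002,0.0037],"dr":[0,0.0024,0],"hand":-0.62},
    {"travel":[-0.135,-0.002,0.0036],"dr":[0,0.0024,0],"hand":-0.62},
    {"travel":[-0.16,-0.002,0.0035],"dr":[0,0.0024,0],"hand":-0.62},
    {"travel":[-0.18,-0.002,0.0035],"dr":[0,0.0024,0],"hand":-0.62},
  ],
)

```text
time: 5.23
tool_pos: [509.1, -56.6, 99.4]
tcp_rot: [-90.0, -0.0, -17.0]
ft_force: [0.6, 0.6, 0.0]
grip_width: 16.4
```

```bash
python3 -c "
from go import *
plan([(78,0,98,0)]); tins(); tins('side')"
```

```text
t 5.23 tray [64.3 -0.2] z 100.2 heading -0.2 F [0.6 0.6 0. ] w 16.4
(78, 0, 98, 0) travel [-0.0341  0.0054 -0.0007] dr_y -0.0005 len 14.0
top 533 [389. 228.] [-10.6  85.3]
top 480 [442. 148.] [-160.5  126.8]
top 100 [377. 149.] [-129.    28.9]
side 445 [371. 242.] [94.4 -1.6]
side 431 [257. 217.] [-99.2 -36.5]
side 330 [278. 196.] [-102.2   29.8]
side 241 [337. 198.] [-10.1  74.6]
```

Call:
apply_moves(
  targets=[
    {"travel":[-0.02,0.003,0],"dr":[0,0,0],"hand":-0.62},
    {"travel":[-0.034,0.003,0],"dr":[0,0,0],"hand":-0.62},
    {"travel":[-0.034,0.003,0],"dr":[0,0,0],"hand":-0.62},
    {"travel":[-0.034,0.003,0],"dr":[0,0,0],"hand":-0.62},
    {"travel":[0.03,0,0],"dr":[0,0,0],"hand":-0.62},
    {"travel":[0.1,-0.08,0],"dr":[0,0,0],"hand":-0.62},
    {"travel":[0.12,-0.16,0],"dr":[0,0,0],"hand":-0.62},
    {"travel":[0.12,-0.16,0],"dr":[0,0,0],"hand":-0.62},
  ],
)

```text
time: 6.0
tool_pos: [561.0, -71.9, 168.7]
tcp_rot: [-89.9, -0.5, -17.0]
ft_force: [-0.5, 0.3, 0.8]
grip_width: 16.2
```

```bash
python3 -c "
from go import *
plan([(-29,127,150,-65)]); t=tins(); s=tins('side')
im=np.hstack([t['image'][80:375,190:480],s['image'][140:435,165:470]]);cv2.imwrite('pics/p4.png',im)"
```

```text
t 6.0 tray [10.2 -0.5] z 169.5 heading -0.2 F [-0.5  0.3  0.8] w 16.2
(-29, 127, 150, -65) travel [ 0.0991  0.0487 -0.3185] dr_y 0.18 len 135.0
top 315 [394. 228.] [-13.2  93.3]
top 507 [442. 148.] [-159.7  127.1]
side 430 [257. 217.] [-99.3 -36.7]
side 328 [278. 196.] [-102.2   29.8]
side 308 [339. 195.] [-10.9  84.2]
```

View pics/p4.png

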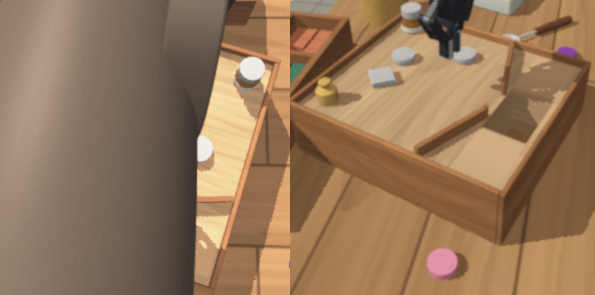

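The side view shows no tin on the deck at the gate, so the first has dropped into the slot. Nothing else has moved. Next is the right-hand tin at about (−10.5, 85).

```bash
python3 go.py "[(-34.9,126.3,140,-59.3)]"
```

```text
t 6.1 tray [13.5 -0.3] z 165.0 heading -0.2 F [-0.4 -0.1 -0. ] w 16.4
(-34.9, 126.3, 140, -59.3) travel [ 0.1221  0.0624 -0.316 ] dr_y 0.1642 len 138.0
```

Call:
apply_moves(
  targets=[
    {"travel":[0.122,0.0,-0.316],"dr":[0,0.164,0],"hand":-0.62},
    {"travel":[0.122,0.0,-0.316],"dr":[0,0.164,0],"hand":-0.62},
    {"travel":[0.122,0.0,-0.316],"dr":[0,0.164,0],"hand":-0.62},
    {"travel":[0.122,0.0,-0.316],"dr":[0,0.164,0],"hand":-0.62},
    {"travel":[0.122,0.06,-0.316],"dr":[0,0.164,0],"hand":-0.62},
    {"travel":[0.122,0.06,-0.316],"dr":[0,0.164,0],"hand":-0.62},
    {"travel":[0.122,0.06,-0.316],"dr":[0,0.164,0],"hand":-0.62},
    {"travel":[0.122,0.06,-0.316],"dr":[0,0.164,0],"hand":-0.62},
  ],
)

```text
time: 6.77
tool_pos: [564.6, -205.8, 136.9]
tcp_rot: [-90.2, 0.1, -74.7]
ft_force: [0.1, -0.8, 0.8]
grip_width: 16.2
```

```bash
python3 go.py "[(-34.9,126.3,98,-59.3)]"
```

```text
t 6.77 tray [-31.9 126.6] z 137.7 heading -57.9 F [ 0.1 -0.8  0.8] w 16.2
(-34.9, 126.3, 98, -59.3) travel [0.0034 0.0992 0.0066] dr_y 0.004 len 40.0
```

Call:
apply_moves(
  targets=[
    {"travel":[0.003,0.03,0.004],"dr":[0,0.004,0],"hand":-0.62},
    {"travel":[0.003,0.06,0.004],"dr":[0,0.004,0],"hand":-0.62},
    {"travel":[0.003,0.09,0.004],"dr":[0,0.004,0],"hand":-0.62},
    {"travel":[0.003,0.097,0.004],"dr":[0,0.004,0],"hand":-0.62},
    {"travel":[0.003,0.097,0.004],"dr":[0,0.004,0],"hand":-0.62},
  ],
)

```text
time: 7.18
tool_pos: [566.3, -206.2, 98.2]
tcp_rot: [-90.2, 0.1, -75.7]
ft_force: [-0.2, 0.6, 0.3]
grip_width: 15.8
```

```bash
python3 -c "
from go import *
plan([(-34.9,126.3,98,-59.3),(25.1,25.2,98,-59.3)]); t=tins(); s=tins('side')"
```

```text
t 7.18 tray [-33.7 126.4] z 99.0 heading -58.9 F [-0.2  0.6  0.3] w 15.8
(-34.9, 126.3, 98, -59.3) travel [0.0013 0.0026 0.0027] dr_y 0.0011 len 2.0
(25.1, 25.2, 98, -59.3) travel [-0.2926  0.0026  0.0048] dr_y 0.0011 len 117.0
top 404 [307. 309.] [146.4   4.1]
top 478 [387. 228.] [-9.9 82.7]
top 485 [372. 164.] [-102.1   30.3]
top 522 [332. 154.] [-98.9 -36.2]
side 429 [257. 217.] [-99.3 -36.7]
side 328 [278. 196.] [-102.2   29.8]
side 336 [338. 195.] [-11.7  83.8]
```

The first tin is visible in the slot at top (307,309). Pushing the second towards the centre line.

Call:
apply_moves(
  targets=[
    {"travel":[-0.04,0.002,0.003],"dr":[0,0.001,0],"hand":-0.62},
    {"travel":[-0.07,0.002,0.003],"dr":[0,0.001,0],"hand":-0.62},
    {"travel":[-0.1,0.002,0.0035],"dr":[0,0.001,0],"hand":-0.62},
    {"travel":[-0.13,0.002,0.0035],"dr":[0,0.001,0],"hand":-0.62},
    {"travel":[-0.16,0.002,0.004],"dr":[0,0.001,0],"hand":-0.62},
    {"travel":[-0.19,0.002,0.004],"dr":[0,0.001,0],"hand":-0.62},
    {"travel":[-0.22,0.002,0.0045],"dr":[0,0.001,0],"hand":-0.62},
    {"travel":[-0.25,0.002,0.0045],"dr":[0,0.001,0],"hand":-0.62},
  ],
)

```text
time: 7.95
tool_pos: [544.8, -108.2, 99.8]
tcp_rot: [-90.0, -0.0, -76.1]
ft_force: [-0.1, 0.0, 0.5]
grip_width: 16.0
```

Call:
apply_moves(
  targets=[
    {"travel":[-0.025,0,0],"dr":[0,0,0],"hand":-0.62},
    {"travel":[-0.043,0,0],"dr":[0,0,0],"hand":-0.62},
    {"travel":[-0.043,0,0],"dr":[0,0,0],"hand":-0.62},
    {"travel":[-0.043,0,0],"dr":[0,0,0],"hand":-0.62},
    {"travel":[0.0,0,0],"dr":[0,0,0],"hand":-0.62},
    {"travel":[0.07,-0.03,0],"dr":[0,0,0],"hand":-0.62},
    {"travel":[0.08,-0.1,0],"dr":[0,0,0],"hand":-0.62},
    {"travel":[0.08,-0.1,0],"dr":[0,0,0],"hand":-0.62},
  ],
)

```text
time: 8.62
tool_pos: [554.9, -143.0, 143.7]
tcp_rot: [-89.7, -0.2, -76.2]
ft_force: [0.6, 0.8, 0.9]
grip_width: 16.2
```

```bash
python3 -c "
from go import *
t=tins(); s=tins('side'); plan([(-10,0,140,0)])"
```

```text
side 424 [340. 232.] [39.3 -3.7]
side 432 [257. 217.] [-99.1 -36.6]
side 328 [278. 196.] [-102.2   29.8]
t 8.72 tray [-2.7 68.2] z 141.2 heading -59.4 F [-0.3 -0.4 -0.7] w 15.7
(-10, 0, 140, 0) travel [-0.1375  0.003   0.1025] dr_y -0.1649 len 69.0
```

Both readings agree with the first tin's waypoint: the second tin is at about (40,−2).

Call:
apply_moves(
  targets=[
    {"travel":[-0.03,0,0.1],"dr":[0,-0.165,0],"hand":-0.62},
    {"travel":[-0.14,0,0.105],"dr":[0,-0.165,0],"hand":-0.62},
    {"travel":[-0.14,0,0.105],"dr":[0,-0.165,0],"hand":-0.62},
    {"travel":[-0.142,0,0.105],"dr":[0,-0.165,0],"hand":-0.62},
    {"travel":[-0.142,0,0.105],"dr":[0,-0.165,0],"hand":-0.62},
    {"travel":[-0.142,0,0.105],"dr":[0,-0.165,0],"hand":-0.62},
    {"travel":[-0.142,0,0.105],"dr":[0,-0.165,0],"hand":-0.62},
    {"travel":[-0.142,0,0.105],"dr":[0,-0.165,0],"hand":-0.62},
  ],
)

```text
time: 9.38
tool_pos: [579.1, -74.9, 138.2]
tcp_rot: [-90.0, 0.1, -18.4]
ft_force: [0.1, -0.7, -0.8]
grip_width: 16.2
```

```bash
python3 go.py "[(-10,-2,98,0)]"
```

```text
t 9.38 tray [-8. -3.] z 139.0 heading -1.6 F [ 0.1 -0.7 -0.8] w 16.2
(-10, -2, 98, 0) travel [ 0.0052  0.1026 -0.0023] dr_y -0.0044 len 41.0
```

Call:
apply_moves(
  targets=[
    {"travel":[0.004,0.03,-0.001],"dr":[0,-0.003,0],"hand":-0.62},
    {"travel":[0.004,0.06,-0.001],"dr":[0,-0.003,0],"hand":-0.62},
    {"travel":[0.004,0.09,-0.001],"dr":[0,-0.003,0],"hand":-0.62},
    {"travel":[0.004,0.1,-0.001],"dr":[0,-0.003,0],"hand":-0.62},
    {"travel":[0.004,0.1,-0.001],"dr":[0,-0.003,0],"hand":-0.62},
  ],
)

```text
time: 9.8
tool_pos: [579.7, -75.9, 97.0]
tcp_rot: [-90.0, 0.2, -17.8]
ft_force: [-0.8, -0.3, 0.3]
grip_width: 16.2
```

```bash
python3 go.py "[(-10,-2,98,0),(78,0,98,0)]"
```

```text
t 9.8 tray [-8.9 -2.1] z 97.8 heading -1.0 F [-0.8 -0.3  0.3] w 16.2
(-10, -2, 98, 0) travel [ 0.0028 -0.0006 -0.0003] dr_y -0.0028 len 1.0
(78, 0, 98, 0) travel [-0.2171 -0.0006 -0.0091] dr_y -0.0028 len 87.0
```

Call:
apply_moves(
  targets=[
    {"travel":[-0.01,-0.001,-0.001],"dr":[0,-0.0024,0],"hand":-0.62},
    {"travel":[-0.035,-0.001,-0.002],"dr":[0,-0.0024,0],"hand":-0.62},
    {"travel":[-0.06,-0.001,-0.003],"dr":[0,-0.0024,0],"hand":-0.62},
    {"travel":[-0.085,-0.001,-0.004],"dr":[0,-0.0024,0],"hand":-0.62},
    {"travel":[-0.11,-0.001,-0.005],"dr":[0,-0.0024,0],"hand":-0.62},
    {"travel":[-0.135,-0.001,-0.006],"dr":[0,-0.0024,0],"hand":-0.62},
    {"travel":[-0.16,-0.001,-0.007],"dr":[0,-0.0024,0],"hand":-0.62},
    {"travel":[-0.18,-0.001,-0.008],"dr":[0,-0.0024,0],"hand":-0.62},
  ],
)

```text
time: 10.47
tool_pos: [510.5, -57.0, 100.3]
tcp_rot: [-90.0, -0.0, -16.8]
ft_force: [0.4, -0.2, 0.1]
grip_width: 16.3
```

```bash
python3 -c "
from go import *
tins('side'); plan([(78,0,98,0)])"
```

```text
side 418 [370. 242.] [93.  -3.1]
side 430 [257. 217.] [-99.3 -36.7]
side 86 [337. 201.] [-5. 68.]
side 330 [278. 196.] [-102.2   29.8]
t 10.52 tray [64.2 -0.1] z 101.0 heading -0.0 F [-1.6 -0.1 -0. ] w 16.1
(78, 0, 98, 0) travel [-0.0345  0.0076 -0.0004] dr_y -0.0001 len 14.0
```

Call:
apply_moves(
  targets=[
    {"travel":[-0.02,0.003,0],"dr":[0,0,0],"hand":-0.62},
    {"travel":[-0.036,0.003,0],"dr":[0,0,0],"hand":-0.62},
    {"travel":[-0.036,0.003,0],"dr":[0,0,0],"hand":-0.62},
    {"travel":[-0.036,0.003,0],"dr":[0,0,0],"hand":-0.62},
    {"travel":[0.03,0,0],"dr":[0,0,0],"hand":-0.62},
    {"travel":[0.1,-0.08,0],"dr":[0,0,0],"hand":-0.62},
    {"travel":[0.12,-0.16,0],"dr":[0,0,0],"hand":-0.62},
    {"travel":[0.12,-0.16,0],"dr":[0,0,0],"hand":-0.62},
  ],
)

```text
time: 11.18
tool_pos: [562.3, -72.2, 169.4]
tcp_rot: [-89.9, -0.5, -16.9]
ft_force: [1.4, 0.2, 0.1]
grip_width: 16.5
```

```bash
python3 -c "
from go import *
s=tins('side'); plan([(-149,39.1,150,-9.2)])"
```

```text
side 431 [257. 217.] [-99.2 -36.7]
side 328 [278. 196.] [-102.2   29.8]
t 11.23 tray [10.5 -0.5] z 167.7 heading -0.1 F [ 0.1  0.6 -1.5] w 16.2
(-149, 39.1, 150, -9.2) travel [ 0.3987  0.0443 -0.0987] dr_y 0.0254 len 165.0
```

The second has dropped. Now the last tin at (−102, 31), straight along a −9° heading.

Call:
apply_moves(
  targets=[
    {"travel":[0.397,0,-0.097],"dr":[0,0.025,0],"hand":-0.62},
    {"travel":[0.397,0,-0.097],"dr":[0,0.025,0],"hand":-0.62},
    {"travel":[0.397,0,-0.097],"dr":[0,0.025,0],"hand":-0.62},
    {"travel":[0.397,0,-0.097],"dr":[0,0.025,0],"hand":-0.62},
    {"travel":[0.397,0.04,-0.097],"dr":[0,0.025,0],"hand":-0.62},
    {"travel":[0.397,0.06,-0.097],"dr":[0,0.025,0],"hand":-0.62},
    {"travel":[0.397,0.06,-0.097],"dr":[0,0.025,0],"hand":-0.62},
  ],
)

```text
time: 11.82
tool_pos: [696.4, -153.9, 135.5]
tcp_rot: [-90.1, 0.4, -25.8]
ft_force: [-0.4, 0.5, -0.9]
grip_width: 15.9
```

```bash
python3 -c "
from go import *
plan([(-148.2,38.3,98,-9)]); tins()"
```

```text
t 11.82 tray [-143.1   38.8] z 136.3 heading -9.0 F [-0.4  0.5 -0.9] w 15.9
(-148.2, 38.3, 98, -9) travel [0.0124 0.0957 0.0034] dr_y -0.0001 len 39.0
```

Call:
apply_moves(
  targets=[
    {"travel":[0.01,0.02,0.002],"dr":[0,0,0],"hand":-0.62},
    {"travel":[0.01,0.05,0.002],"dr":[0,0,0],"hand":-0.62},
    {"travel":[0.01,0.08,0.002],"dr":[0,0,0],"hand":-0.62},
    {"travel":[0.01,0.088,0.002],"dr":[0,0,0],"hand":-0.62},
    {"travel":[0.01,0.088,0.002],"dr":[0,0,0],"hand":-0.62},
    {"travel":[0.01,0.088,0.002],"dr":[0,0,0],"hand":-0.62},
  ],
)

```text
time: 12.37
tool_pos: [701.9, -155.1, 105.2]
tcp_rot: [-90.0, -0.0, -25.8]
ft_force: [0.2, 0.0, 0.9]
grip_width: 16.3
```

```bash
python3 -c "
from go import *
tins('side'); tins(); plan([(-148.2,38.3,98,-9),(71,3.8,98,-9),(78,0,98,-6)])"
```

```text
side 431 [257. 217.] [-99.2 -36.7]
side 326 [278. 196.] [-102.9   29.3]
t 12.47 tray [-149.3   38.4] z 106.6 heading -9.0 F [-0.6  0.8  0.2] w 16.5
(-148.2, 38.3, 98, -9) travel [-0.0029  0.0214 -0.0002] dr_y -0.0001 len 9.0
(71, 3.8, 98, -9) travel [-0.5576  0.0214 -0.001 ] dr_y -0.0001 len 223.0
(78, 0, 98, -6) travel [-0.5764  0.0214  0.0056] dr_y -0.0084 len 231.0
```

Call:
apply_moves(
  targets=[
    {"travel":[0,0.021,0],"dr":[0,0,0],"hand":-0.62},
    {"travel":[0,0.021,0],"dr":[0,0,0],"hand":-0.62},
    {"travel":[-0.03,0.021,0],"dr":[0,0,0],"hand":-0.62},
    {"travel":[-0.06,0.021,0],"dr":[0,0,0],"hand":-0.62},
    {"travel":[-0.09,0.021,0],"dr":[0,0,0],"hand":-0.62},
    {"travel":[-0.12,0.021,0],"dr":[0,0,0],"hand":-0.62},
    {"travel":[-0.15,0.021,0],"dr":[0,0,0],"hand":-0.62},
    {"travel":[-0.18,0.021,0],"dr":[0,0,0],"hand":-0.62},
  ],
)

```text
time: 13.13
tool_pos: [636.9, -123.8, 96.1]
tcp_rot: [-90.0, 0.0, -25.8]
ft_force: [-1.0, -0.4, -0.1]
grip_width: 15.8
```

```bash
python3 -c "
from go import *
tins('side'); plan([(71,3.8,98,-9),(78,0,98,0)])"
```

```text
side 430 [257. 217.] [-99.  -36.8]
side 350 [301. 208.] [-48.1  19.6]
t 13.18 tray [-75.4  26.8] z 97.2 heading -9.0 F [-1.9  0.1  0.4] w 16.0
(71, 3.8, 98, -9) travel [-0.3705 -0.0021 -0.0005] dr_y -0.0 len 148.0
(78, 0, 98, 0) travel [-0.3893 -0.0021  0.0062] dr_y -0.025 len 156.0
```

Call:
apply_moves(
  targets=[
    {"travel":[-0.02,-0.003,0],"dr":[0,0,0],"hand":-0.62},
    {"travel":[-0.05,-0.003,0],"dr":[0,0,0],"hand":-0.62},
    {"travel":[-0.08,-0.003,0],"dr":[0,0,0],"hand":-0.62},
    {"travel":[-0.11,-0.003,0],"dr":[0,0,0],"hand":-0.62},
    {"travel":[-0.14,-0.003,0],"dr":[0,0,0],"hand":-0.62},
    {"travel":[-0.17,-0.003,0],"dr":[0,0,0],"hand":-0.62},
    {"travel":[-0.2,-0.003,0],"dr":[0,0,0],"hand":-0.62},
    {"travel":[-0.225,-0.003,0],"dr":[0,0,0],"hand":-0.62},
  ],
)

```text
time: 13.85
tool_pos: [555.9, -84.6, 97.6]
tcp_rot: [-90.0, -0.0, -25.8]
ft_force: [0.3, -0.2, 0.3]
grip_width: 16.2
```

```bash
python3 -c "
from go import *
tins('side'); plan([(71,3.8,98,-9),(78,2.8,98,-9)])"
```

```text
side 415 [342. 228.] [39.2  6.5]
side 430 [257. 217.] [-99.3 -36.7]
t 13.9 tray [13.  12.8] z 98.5 heading -9.0 F [-1.7  0.3 -1.1] w 16.4
(71, 3.8, 98, -9) travel [-0.1467  0.0012 -0.0005] dr_y -0.0 len 59.0
(78, 2.8, 98, -9) travel [-0.1644  0.0012 -0.0008] dr_y -0.0 len 66.0
```

Call:
apply_moves(
  targets=[
    {"travel":[-0.02,0.001,-0.0005],"dr":[0,0,0],"hand":-0.62},
    {"travel":[-0.045,0.001,-0.0005],"dr":[0,0,0],"hand":-0.62},
    {"travel":[-0.07,0.001,-0.0005],"dr":[0,0,0],"hand":-0.62},
    {"travel":[-0.095,0.001,-0.0005],"dr":[0,0,0],"hand":-0.62},
    {"travel":[-0.12,0.001,-0.0005],"dr":[0,0,0],"hand":-0.62},
    {"travel":[-0.145,0.001,-0.0005],"dr":[0,0,0],"hand":-0.62},
    {"travel":[-0.165,0.001,-0.0005],"dr":[0,0,0],"hand":-0.62},
    {"travel":[-0.165,0.001,-0.0005],"dr":[0,0,0],"hand":-0.62},
  ],
)

```text
time: 14.57
tool_pos: [495.2, -55.5, 97.2]
tcp_rot: [-90.0, 0.0, -25.8]
ft_force: [-0.2, -0.4, -0.5]
grip_width: 16.2
```

Call:
apply_moves(
  targets=[
    {"travel":[-0.003,0,0],"dr":[0,0,0],"hand":-0.62},
    {"travel":[-0.003,0,0],"dr":[0,0,0],"hand":-0.62},
    {"travel":[0.06,0,0],"dr":[0,0,0],"hand":-0.62},
    {"travel":[0.12,-0.08,0],"dr":[0,0,0],"hand":-0.62},
    {"travel":[0.12,-0.18,0],"dr":[0,0,0],"hand":-0.62},
    {"travel":[0.12,-0.3,0.1],"dr":[0,0,0],"hand":-0.62},
    {"travel":[0.12,-0.3,0.2],"dr":[0,0,0],"hand":-0.62},
    {"travel":[0.12,-0.3,0.3],"dr":[0,0,0],"hand":-0.62},
  ],
)

```text
time: 15.23
tool_pos: [589.6, 20.2, 220.3]
tcp_rot: [-89.8, -0.3, -26.0]
ft_force: [1.0, 0.1, -0.0]
grip_width: 16.2
```

Call:
apply_moves(
  targets=[
    {"travel":[0,-0.1,0.3],"dr":[0,0,0],"hand":-0.62},
    {"travel":[0,-0.1,0.3],"dr":[0,0,0],"hand":-0.62},
    {"travel":[0,-0.1,0.5],"dr":[0,0,0],"hand":-0.62},
    {"travel":[0,-0.1,0.7],"dr":[0,0,0],"hand":-0.62},
    {"travel":[0,-0.1,0.7],"dr":[0,0,0],"hand":-0.62},
    {"travel":[0,-0.1,0.7],"dr":[0,0,0],"hand":-0.62},
    {"travel":[0,-0.1,0.7],"dr":[0,0,0],"hand":-0.62},
    {"travel":[0,-0.1,0.7],"dr":[0,0,0],"hand":-0.62},
  ],
)

```text
time: 15.9
tool_pos: [711.4, 278.7, 250.9]
tcp_rot: [-90.1, 0.2, -25.5]
ft_force: [0.6, -0.3, -1.5]
grip_width: 16.5
```

```bash
python3 -c "
from go import *
t=tins(); s=tins('side'); plan([])
im=np.hstack([t['image'][80:375,190:480],s['image'][140:435,165:470]]);cv2.imwrite('pics/p5.png',im)"
```

```text
top 506 [307. 303.] [138.    1.3]
top 514 [332. 154.] [-99.2 -36.5]
top 463 [442. 148.] [-160.5  126.8]
side 422 [257. 217.] [-99.1 -36.8]
t 16.0 tray [ -32.5 -374.6] z 254.0 heading -8.9 F [-0.1  0.5  0.3] w 16.2
```

View pics/p5.png

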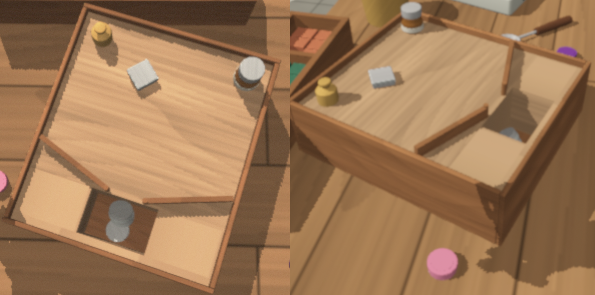

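The deck is clear of round tins. Tins lie in the slot at crop (121,213) and (118,231), and the square tin, weight and jar stand where they were. I check the slot's depth and hand in.

```bash
python3 -c "
from go import *
c=manip.capture('top'); P,uv=depth_pts(c,np.ones((480,640),bool)); q=(P[:,:2]-[572.4,-76.4])@RT
m=(abs(q[:,0]-133)<30)&(abs(q[:,1])<45); print('slot z pct',np.percentile(P[m,2],[1,10,50,90,99]).round(1))
h=cv2.cvtColor(c['image'],cv2.COLOR_BGR2HSV)[uv[:,1],uv[:,0]]; g=m&(h[:,1]<60)
print(np.histogram(P[g,2],bins=[0,12,27,41,55,80,120]))
print(manip.sign_off())"
```

```text
slot z pct [ 2.4  3.7  6.7 46.1 52.4]
(array([ 11, 308, 194, 299,   1,   0]), array([  0,  12,  27,  41,  55,  80, 120]))
the job is handed in; nothing more can be done
None
```

All three round tins are in the slot. I pushed them through the gate one at a time with the half-shut fingertips and never lifted one. The two outer tins went first to the gate's centre line and then straight through; the third went straight in. The job is handed in at about 16 s of the 64 s allowed.

**Slot:** in the last pictures no round tin is left on the deck. The depth readings show grey tin surfaces in the slot at about 20, 34 and 48 mm above the table, which fits three tins partly stacked. All are at least 40 mm below the deck, which is at 95 mm.

**Objects to leave alone:** the square tin and the jar read within about 1 mm of where they started. The weight looks unmoved in the pictures, but I did not measure it separately.

**Disagreements and failures:**
- The two cameras differed by 2–3 mm, which I averaged out.
- One move call was refused for a missing "hand" value and had no effect.
- The top camera was often hidden by the arm during the pushes, so I followed those with the side camera.

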